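# Turn the machined block in the slide vise

## Task

Slide the vise's jaw open, then lift the aluminium block out, stand it on the black rubber mat, let go of it and take a new hold. Put it back on the vise bed with the same face up but a quarter turn round, centred in the width of the jaws so that its long sides are now free, and slide the jaw shut until the block is held by its short ends between both jaws. Do not drop the block, and leave everything else as it lies.

Things in the scene. Friction and masses are not known exactly. Their poses are not given: they have to be found in the camera images.
- vise: Fixed steel slide vise. Origin on the table, on its centre line; x along the slide from moving to fixed jaw, y along the jaws' width. Base x -115 to +70 mm, 90 mm wide, 22 mm tall; on it the flat bed, 60 mm wide, top at z = 40 mm. Fixed jaw's clamping face at x = +40 mm, jaw 22 mm thick behind it. Both jaws 60 mm wide, tops at z = 81 mm.
- jaw (a joint): Slide of the moving jaw (22 mm thick), m: 0 = closed on the block's 44 mm width; grows as the jaw moves along the vise's -x, stop at 0.032. Gap between the jaw faces = 44.6 mm plus this value (76.6 mm fully open). It stays where it is left and slides with about 4 N.
- jaw_handle (a point): Middle of the top of the moving jaw's handle: an upright flat steel bar 12 mm thick (along the vise's x), 36 mm wide (y), free from z = 62 mm up to its top at z = 115 mm; its middle is 57 mm behind the jaw's clamping face, with 29 mm of clear space between bar and jaw.
- block: Machined aluminium block, 64 mm long (its x), 44 wide (y), 46 tall (z), a round dark bore and four bolt holes in its top face; about 0.34 kg. Origin at the centre of its underside. Starts on the vise bed, its width between the jaws, long axis along the vise's y, ends 2 mm proud of the jaws' sides, top 5 mm above them.
- mat: The black rubber mat fixed on the table to the left or the right of the vise, 140 x 140 mm, 3 mm thick; place and yaw vary. Origin at the centre of its underside, x and y along its edges. A steel socket stands near its +x edge.
- tray: Shallow green plastic tray, 200 (x) x 150 (y) x 22 mm, fixed on the table on the other side of the vise from the mat. Origin at the centre of its underside.
- socket: a plain steel hex socket standing on end on the mat near one edge: 24 mm diameter, 36 mm tall; origin at the centre of its underside. Bystander.
- barrel: a finned aluminium cylinder barrel, 80 x 76 x 61 mm, in the green tray; origin at the centre of its underside. Bystander.
- gear: a steel gear wheel with hub, 52 mm diameter, 22 mm tall, lying in the green tray; origin at the centre of its underside. Bystander.
- piston: a bare aluminium piston, 52 mm diameter, 46 mm tall, standing on the table close beside the vise; origin at the centre of its underside. Bystander.
- jar: a brown glass jar with a steel lid, 54 mm diameter, 85 mm tall, standing on the table close beside the vise, on the other side from the piston; origin at the centre of its underside. Bystander.
- clutch: a round clutch drum, 104 mm diameter, 42 mm tall, on the table beyond the vise; origin at the centre of its underside. Bystander.
- oil: a grey oil bottle, 64 mm diameter, 170 mm tall, standing on the table beyond the vise; origin at the centre of its underside. Bystander.
- wrench: a steel wrench 180 mm long lying along its own x on the table, on the robot's side; origin at the centre of its underside. Bystander.
Not all that is in view belongs to the job. There is more than one size of the mat; the job needs the smaller. What is shaped like the block but purple is not meant.

How it is judged (in metres and radians):
On the way, in this order (a step that is already met when the one before it is completed fails the run):
1. the jaw is slid open by more than 15 mm while the block still stands on the vise bed, not moved by more than 20 mm (value of joint jaw above 0.015 m and distance of block from where it was at the start of the episode below 0.02 m), for 0.1 s.
2. the block stands upright on the mat, let go and at rest (x of block in the frame of mat between -0.06 and 0.06 m and y of block in the frame of mat between -0.06 and 0.06 m and height (world z) of block below 0.006 m and angle between block's own z axis and vertical below 0.1 rad and contact force between the fingers and block below 0.05 N and linear speed of block below 0.03 m/s), for 0.2 s.
At the end, for the whole second after the job is handed in: Block on the vise bed (3 mm), bored face up (0.06 rad), long axis along the slide (0.08 rad), within 10 mm of the centre line, its centre 4 to 12 mm along x from the vise origin (against the fixed jaw), jaw closed on its other end (0.0165 to 0.0222 m), released, at rest (x of block in the frame of vise between 0.004 and 0.012 m and y of block in the frame of vise between -0.01 and 0.01 m and z of block in the frame of vise between 0.037 and 0.043 m and angle between block's own z axis and vertical below 0.06 rad and angle between the x axis of block and the x axis of vise, either way round below 0.08 rad and value of joint jaw between 0.0165 and 0.0222 m and linear speed of block below 0.02 m/s); the robot touches nothing.
It fails at once if the block falls freely (faster than 0.5 m/s while no finger touches it) (linear speed of block above 0.5 m/s and contact force between the fingers and block below 0.02 N).
It fails at once if any bystander is moved by more than 25 mm (distance of any of socket, barrel, gear, piston, jar, clutch, oil, wrench from where it was at the start of the episode above 0.025 m).
It also fails if it takes over 72 s, if anything falls off the work surface, if the arm or the gripper's body presses on something with over 40 N, if the wrist force passes 120 N, or if a joint passes its speed limit or range.

## Robot

A 7-joint arm with a two-finger parallel gripper is mounted at the origin on the work surface. World frame = base frame: x ahead of the robot, y to its left, z up, the work surface at z = 0. Lengths are in mm, angles in rad, forces in N, time in s.
With the tool pointing down it reaches from about 350 to 900 mm from the base axis. Payload 7.2 kg.
Tool frame: the origin (TCP) lies at the centre of the arm's flange, where the gripper is bolted on; the fingertips stand 182 mm ahead of it and the grasp point (between the pads) lies 163 mm ahead of it; z points along the fingers, y is the line along which they close (so a half turn about z gives the same grasp; the last joint's range is limited). The gripper opens to 88 mm and grips with 3 to 60 N. Pads are 20 mm wide; open, the fingers measure 115 mm over their backs; the gripper's body (75 mm by 178 mm) begins 61 mm behind the grasp point.
Start: joints at [-1.289, 0.411, -0.013, 1.596, 0.006, 1.134, -0.082], TCP at [214.202, 587.146, 404.653] pointing down, gripper open.
Joint ranges: [-2.95, 2.95], [-0.29, 1.99], [-1.47, 1.44], [0.14, 2.54], [-1.03, 4.17], [0.13, 1.85], [-2.86, 2.86]. Speed limits (rad/s): [2.39, 2.39, 3.01, 3.01, 3.14, 3.14, 3.14].

## Interface

Orientations are given as a unit quaternion [x, y, z, w].
In Python, from rig import sense, read_camera, job_done, spot_in, masks_of, mark_of gives the robot as it stands.
- The arm moves only by the tool carry_out, never from a script. Its arguments are lists of equal length, an entry for each row: "grip": the opening, from 0 (shut) to 1 (fully open); "dp": the shift along the world's x, y, z in m, a list of three; "turn": the turn, a rotation vector about the world's x, y, z in degrees, a list of three. A call has 1 to 8 rows; each row shifts and turns the commanded pose from where the row before left it; what a row does not reach is not made up. A row lasts 1/10 s, in which the tool goes at most 50 mm and 8.59 degrees, less where a joint would pass 70% of its speed; a pose out of reach is approached as far as the arm can. A call with a gripper value outside its range is refused whole. The fingers move at their own pace and stop on an object; the grip force is fixed at half the most. Time passes only in rows, so rows that do not move let the fingers close. It gives the time, the measured TCP pose, the force, the opening and the grip force at its end, in the units of the state.
- sense(): the state, without advancing time (a new reading comes with each control period).
- read_camera(name): name is "scene" or "side" or "wrist"; returns a dict with "color" (400x640x3 uint8, red, green, blue), "fovy" (degrees; the focal length in pixels is half the picture's height over the tangent of half this angle, whatever the lens; pixels are square), "cx", "cy" (the principal point, pixels), "R" (3x3) and "t" (3): a world point X has camera coordinates R X + t. Camera axes: x right, y down, z forward; pixel columns grow to the right and rows downward; lengths in mm; the calibration is good to about 2 mm. A picture is of the moment at which its call begins. There is no depth.
- job_done(): hands the job in; it is judged then, once.
Trained networks look in the newest picture that a camera, given by its name, has taken for a name from the list of things; names that differ only in an ending like _2 or _b are one class to them, and where a whole thing is asked for, a point or a joint stands for the part that bears it (a point fixed in the world has none). Each returns a list of dicts, best first, with "score" (0 to 1); they miss things now and then, are a little off and sometimes report something else, mostly with a low value. They report only what shows in the picture. A call takes as long as a camera call. They do not tell look-alikes from the thing itself.
- spot_in(camera, target): "position" ([column, row] in pixels, amid what is visible of it).
- masks_of(camera, target): "mask" (400x640 bool, what is visible of it) and "position" ([column, row] in pixels, amid what is visible of it).
- mark_of(camera, target): "position" ([column, row] in pixels: a listed point, or the origin of a listed thing).
The state is a dict: "t": time; "joint_positions": joint angles; "joint_vel": joint speeds; "tau": joint torques, N m; "tool_pos": TCP position; "tool_rot": TCP orientation; "force": force on the tool from outside, world axes, zero at the start; "wrist_torque": the same for the moment, N m; "grip_width": opening from 0.0 (shut) to 1.0 (fully open); "grip_force": force on a finger pad.
Only numpy, scipy, OpenCV 4.12 (cv2) and the standard library are available. Lean on these libraries where they do the work, as an engineer would, in place of code of your own. Each camera call takes 0.05 s, during which the arm holds its last target. There are 200 camera calls.

## Working session

There is one attempt and no reset: what is moved stays moved. The work goes in short steps, Python scripts to look and compute and a tool call to move; the robot and the scene stay as the last step left them, time stands still between calls to the robot, and variables do not carry over. Pictures are saved under pics/ and viewed, at most 10 in all, crops included, and the job is handed in when it is done.

Besides the shell and the picture viewer there is one more tool, called after "Request:" in YAML: its name, and indented under it one key for each argument. carry_out: Moves the arm, as the interface text tells. Its arguments: {"type":"object","properties":{"grip":{"type":"array"},"dp":{"type":"array"},"turn":{"type":"array"}},"required":["grip","dp","turn"]}

```bash
mkdir -p pics; ls; cat > h.py <<'E'
import numpy as np, cv2
from rig import *
def cam(n):
    c=read_camera(n); c['f']=200/np.tan(np.radians(c['fovy'])/2); c['R']=np.array(c['R']);c['t']=np.array(c['t']); return c
def ray(c,p):
    d=c['R'].T@np.array([(p[0]-c['cx'])/c['f'],(p[1]-c['cy'])/c['f'],1.]); return -c['R'].T@c['t'],d/np.linalg.norm(d)
def onz(c,p,z):
    o,d=ray(c,p); return o+d*(z-o[2])/d[2]
def tri(rs):
    A=0;b=0
    for o,d in rs:
        M=np.eye(3)-np.outer(d,d);A=A+M;b=b+M@o
    X=np.linalg.solve(A,b); return X,[np.linalg.norm((np.eye(3)-np.outer(d,d))@(X-o)) for o,d in rs]
def proj(c,X):
    q=c['R']@np.array(X,float)+c['t']; return q[:2]/q[2]*c['f']+[c['cx'],c['cy']]
def save(c,n): cv2.imwrite('pics/'+n,c['color'][:,:,::-1])
E
python3 - <<'E'
from h import *
np.set_printoptions(precision=1,suppress=True)
s=sense();print(s['tool_pos'],s['tool_rot'],s['grip_width'])
C={n:cam(n) for n in('scene','side','wrist')}
im=np.vstack([C['scene']['color'],C['side']['color']])
cv2.imwrite('pics/a.png',cv2.resize(im[:,:,::-1],(480,600)))
save(C['scene'],'scene.png');save(C['side'],'side.png');save(C['wrist'],'wrist.png')
for n,c in C.items():
    print(n,'campos',-c['R'].T@c['t'],c['f'])
    for k in('vise','jaw_handle','block','mat','tray','socket','piston','jar','clutch','oil','wrench','barrel'):
        print(k,[(np.round(d['position']),round(d['score'],2),onz(c,d['position'],0)[:2]) for d in mark_of(n,k)[:3]])
E
```

```text
pics
[214.1 586.9 403.8] [ 0.2  1.  -0.  -0. ] 0.9992614549822518
scene campos [1243.2  142.5  947.3] 434.78527394855206
vise [(array([281., 214.]), 0.58, array([569.5,   0.1])), (array([319., 224.]), 0.52, array([594. , 103.2]))]
jaw_handle []
block [(array([299., 264.]), 0.91, array([717.2,  61.4])), (array([280., 206.]), 0.58, array([539.6,  -5.9]))]
mat [(array([384., 201.]), 0.55, array([509.7, 277. ]))]
tray [(array([180., 187.]), 0.81, array([ 488.4, -296.2])), (array([317., 225.]), 0.48, array([597.4,  98.1]))]
socket [(array([394., 218.]), 0.4, array([566.8, 302.2]))]
piston [(array([315., 222.]), 0.89, array([588.1,  92.8])), (array([210., 294.]), 0.39, array([ 808. , -143.5]))]
jar [(array([244., 203.]), 0.92, array([ 537.6, -104.9])), (array([278., 166.]), 0.47, array([394.1, -29.7]))]
clutch [(array([209., 292.]), 0.73, array([ 802.3, -146.7]))]
oil [(array([356., 282.]), 0.58, array([759.5, 199.6]))]
wrench [(array([234., 145.]), 0.86, array([ 318.7, -170.7]))]
barrel [(array([178., 201.]), 0.74, array([ 540. , -289.4]))]
side campos [478.6 809.9 643.1] 367.238788194101
[... 443 characters left out ...]
, 0.44, array([504. , 271.9]))]
jar [(array([332., 189.]), 0.82, array([518.4, -96.4])), (array([344., 157.]), 0.34, array([ 491.6, -292.7]))]
clutch [(array([245., 173.]), 0.87, array([ 802.9, -152.5]))]
oil [(array([223., 252.]), 0.67, array([764.1, 199.7]))]
wrench [(array([388., 183.]), 0.8, array([ 349.1, -150.2])), (array([308., 197.]), 0.72, array([583.7, -47.7]))]
barrel [(array([329., 155.]), 0.93, array([ 543.7, -302.2])), (array([334., 192.]), 0.73, array([510.4, -85.4]))]
wrist campos [139.  614.9 383.2] 359.09904770655754
vise []
jaw_handle []
block []
mat [(array([309., 314.]), 0.84, array([385.9, 510.8]))]
tray []
socket []
piston []
jar []
clutch []
oil []
wrench []
barrel []
```

View pics/scene.png

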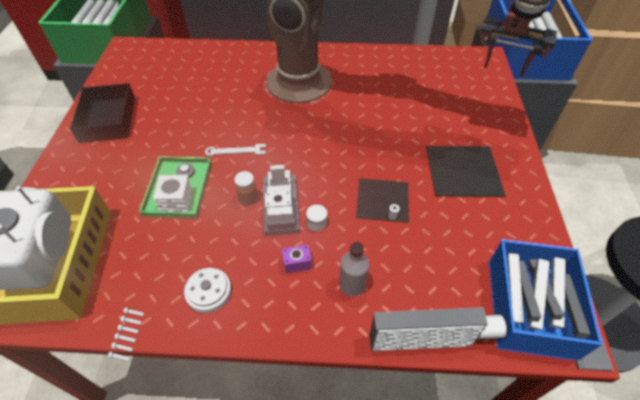

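View pics/side.png

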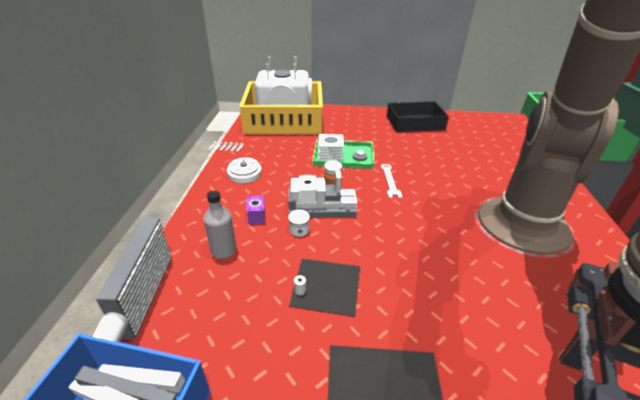

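Request:
carry_out:
  grip: [1, 1, 1, 1, 1, 1, 1, 1]
  dp:
    - [0.022, -0.04, 0]
    - [0.022, -0.04, 0]
    - [0.022, -0.04, 0]
    - [0.022, -0.04, 0]
    - [0.022, -0.04, 0]
    - [0.022, -0.04, 0]
    - [0.022, -0.04, 0]
    - [0.022, -0.04, 0]
  turn:
    - [0, 0, 0]
    - [0, 0, 0]
    - [0, 0, 0]
    - [0, 0, 0]
    - [0, 0, 0]
    - [0, 0, 0]
    - [0, 0, 0]
    - [0, 0, 0]

```text
t: 2.75
tool_pos: [390.8, 265.3, 405.0]
tool_rot: [0.174, 0.985, 0.0, 0.0]
force: [0.3, -0.1, -0.6]
grip_width: 0.997
grip_force: 0.0
```

```bash
python3 - <<'E'
from h import *
from scipy.spatial.transform import Rotation as Ro
np.set_printoptions(precision=3,suppress=True)
s=sense();print(s['tool_pos'],s['tool_rot']);R=Ro.from_quat(s['tool_rot']).as_matrix();print(R)
c=cam('wrist');save(c,'w1.png')
print(-c['R'].T@c['t'],c['R'].T, c['cx'],c['cy'])
for k in('vise','jaw_handle','block','mat','socket','piston','jar'):
    print(k,[(np.round(d['position']),round(d['score'],2),onz(c,d['position'],0)[:2]) for d in mark_of('wrist',k)[:3]])
C={n:cam(n) for n in('scene','side')}
for n in C:
  for k in('vise','mat','jaw_handle'):
    for d in masks_of(n,k)[:4]:
      m=np.argwhere(d['mask'])[:,::-1].astype(np.float32); r=cv2.minAreaRect(m)
      print(n,k,round(d['score'],2),len(m),np.array([onz(C[n],p,0)[:2] for p in cv2.boxPoints(r)]).round().tolist())
E
```

```text
[390.804 265.333 405.005] [0.174 0.985 0.    0.   ]
[[-0.939  0.343  0.001]
 [ 0.343  0.939  0.001]
 [-0.     0.001 -1.   ]]
[315.696 293.296 384.267] [[ 0.342  0.897  0.279]
 [ 0.94  -0.327 -0.101]
 [ 0.001  0.297 -0.955]] 318.98879445106604 199.50996688664722
vise []
jaw_handle []
block [(array([164., 392.]), 0.69, array([611.684, -36.536]))]
mat [(array([541.,  79.]), 0.64, array([384.723, 508.547])), (array([359., 254.]), 0.62, array([506.932, 273.931]))]
socket [(array([389., 287.]), 0.64, array([561.464, 294.343]))]
piston []
jar []
scene vise 0.75 1725 [[398.0, -80.0], [384.0, 21.0], [624.0, 54.0], [635.0, -35.0]]
scene mat 0.68 3440 [[287.0, 412.0], [275.0, 652.0], [475.0, 611.0], [486.0, 393.0]]
scene mat 0.67 1969 [[571.0, 199.0], [426.0, 209.0], [435.0, 360.0], [579.0, 339.0]]
scene jaw_handle 0.78 474 [[493.0, -48.0], [386.0, -49.0], [396.0, 22.0], [502.0, 20.0]]
side vise 0.81 1938 [[663.0, -181.0], [448.0, -208.0], [443.0, 27.0], [625.0, 49.0]]
side mat 0.89 5537 [[482.0, 515.0], [489.0, 418.0], [272.0, 392.0], [289.0, 492.0]]
side mat 0.64 3036 [[577.0, 340.0], [583.0, 195.0], [425.0, 207.0], [440.0, 348.0]]
side mat 0.43 281 [[564.0, -143.0], [541.0, -277.0], [492.0, -237.0], [518.0, -110.0]]
side jaw_handle 0.68 520 [[573.0, -186.0], [499.0, -195.0], [490.0, -36.0], [556.0, -28.0]]
```

Request:
carry_out:
  grip: [1, 1, 1, 1, 1, 1, 1, 1]
  dp:
    - [0.02, -0.035, 0]
    - [0.02, -0.035, 0]
    - [0.02, -0.035, 0]
    - [0.02, -0.035, 0]
    - [0.02, -0.035, 0]
    - [0.02, -0.035, 0]
    - [0.02, -0.035, 0]
    - [0, 0, 0]
  turn:
    - [0, 0, 0]
    - [0, 0, 0]
    - [0, 0, 0]
    - [0, 0, 0]
    - [0, 0, 0]
    - [0, 0, 0]
    - [0, 0, 0]
    - [0, 0, 0]

```text
t: 4.35
tool_pos: [531.8, 16.9, 404.8]
tool_rot: [0.178, 0.984, -0.001, 0.001]
force: [0.0, 0.4, -0.1]
grip_width: 1.0
grip_force: 0.0
```

```bash
python3 - <<'E'
from h import *
np.set_printoptions(precision=3,suppress=True)
s=sense();print(s['tool_pos'])
c=cam('wrist');save(c,'w2.png')
np.save('w2.npy',dict(c),allow_pickle=True)
for k in('vise','jaw_handle','block','mat','socket','piston','jar'):
    print(k,[(np.round(d['position']),round(d['score'],2),onz(c,d['position'],0)[:2]) for d in mark_of('wrist',k)[:3]])
for k in('block','vise','jaw_handle'):
    print(k,[(np.round(d['position']),round(d['score'],2)) for d in spot_in('wrist',k)[:3]])
E
```

```text
[531.781  16.935 404.826]
vise [(array([314., 200.]), 0.97, array([567.226,  -2.76 ]))]
jaw_handle [(array([272., 172.]), 0.73, array([521.419, -34.824])), (array([83., 55.]), 0.39, array([ 345.744, -165.085]))]
block [(array([320., 222.]), 0.82, array([594.591,  -5.762])), (array([404., 295.]), 0.81, array([720.324,  57.489]))]
mat [(array([554.,  54.]), 0.62, array([508.177, 273.877]))]
socket [(array([584.,  97.]), 0.97, array([561.094, 296.648])), (array([274., 395.]), 0.57, array([ 806.671, -151.316]))]
piston [(array([407., 191.]), 0.56, array([593.954,  97.523]))]
jar [(array([217., 190.]), 0.81, array([519.296, -99.568]))]
block [(array([400., 306.]), 0.72), (array([320., 238.]), 0.61)]
vise [(array([298., 167.]), 0.89)]
jaw_handle [(array([291., 183.]), 0.64)]
```

View pics/w2.png

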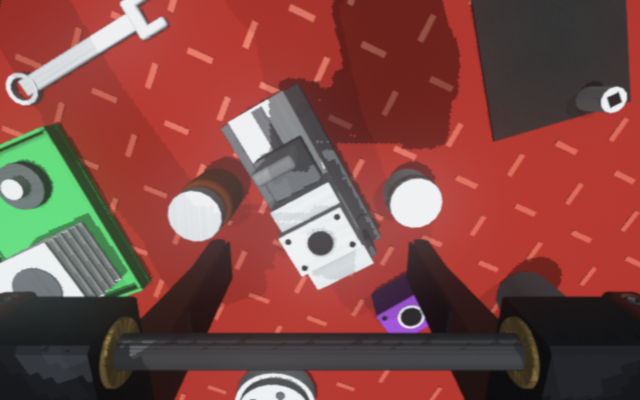

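```bash
python3 - <<'E'
import cv2
i=cv2.imread('pics/w2.png')[80:300,210:400]
cv2.imwrite('pics/c2.png',cv2.resize(i,None,fx=2.7,fy=2.7,interpolation=cv2.INTER_CUBIC))
E
```

```text
(no output)
```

View pics/c2.png

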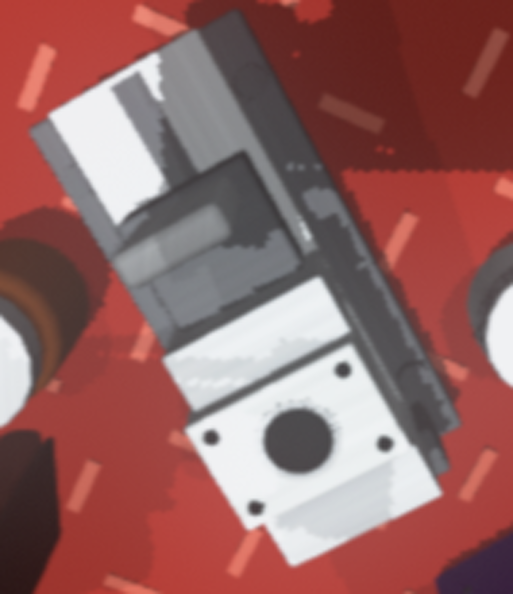

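```bash
python3 - <<'E'
from h import *
np.set_printoptions(precision=1,suppress=True)
c=np.load('w2.npy',allow_pickle=True).item()
P=lambda u,v,z:onz(c,(210+(u+.5)/2.7-.5,80+(v+.5)/2.7-.5),z)
for u,v in((298,440),(343,370),(211,437),(385,443),(256,508)): print(P(u,v,86))
a=P(343,370,86)-P(211,437,86);b=P(385,443,86)-P(256,508,86)
e=P(385,443,86)-P(343,370,86);g=P(256,508,86)-P(211,437,86)
print('yaw of y-axis',np.degrees([np.arctan2(q[1],q[0])-np.pi/2 for q in (a,b)]),'x',np.degrees([np.arctan2(q[1],q[0]) for q in (e,g)]))
l,r=P(120,265,115),P(225,218,115);print('handle',l,r,np.linalg.norm(l-r),(l+r)/2)
for u,v in((30,130),(240,10)):print('base near corners',P(u,v,22))
for u,v in((290,565),(440,495)):print('fixed far corners',P(u,v,81))
for u,v in((185,430),(347,343),(410,447),(248,530)):print('block c',P(u,v,86))
E
```

```text
[582.7  -1.1  86. ]
[564.5  21.4  86. ]
[571.5 -28.   86. ]
[593.9  25.8  86. ]
[601.4 -23.4  86. ]
yaw of y-axis [8.2 8.8] x [8.6 8.7]
handle [501.8 -25.3 115. ] [499.6   7.8 115. ] 33.17688236465759 [500.7  -8.7 115. ]
base near corners [458.8 -60.3  22. ]
base near corners [446.6  27.5  22. ]
fixed far corners [629.1 -21.4  81. ]
fixed far corners [621.4  37.   81. ]
block c [566.2 -35.2  86. ]
block c [556.1  25.7  86. ]
block c [598.2  33.2  86. ]
block c [608.4 -29.1  86. ]
```

Request:
carry_out:
  grip: [1, 1, 1, 1, 1, 1]
  dp:
    - [0, -0.01, 0]
    - [0, -0.01, 0]
    - [0, -0.007, 0]
    - [-0.007, 0, 0]
    - [0, 0, 0]
    - [0, 0, 0]
  turn:
    - [0, 0, 7.25]
    - [0, 0, 7.25]
    - [0, 0, 7.25]
    - [0, 0, 7.25]
    - [0, 0, 0]
    - [0, 0, 0]

```text
t: 5.5
tool_pos: [523.3, -4.7, 404.8]
tool_rot: [-0.076, 0.997, 0.0, 0.0]
force: [-0.4, 0.9, 0.2]
grip_width: 1.004
grip_force: 0.0
```

```bash
python3 - <<'E'
from h import *
np.set_printoptions(precision=3,suppress=True)
s=sense();print(s['tool_pos'],s['joint_positions'])
c=cam('wrist');save(c,'w3.png')
np.save('w3.npy',dict(c),allow_pickle=True)
c2=np.load('w2.npy',allow_pickle=True).item()
for k in('vise','jaw_handle','block','mat','socket'):
    print(k,[(np.round(d['position']),round(d['score'],2),onz(c,d['position'],0)[:2]) for d in mark_of('wrist',k)[:3]])
i=cv2.imread('pics/w3.png')[60:340,200:440]
cv2.imwrite('pics/c3.png',cv2.resize(i,None,fx=2.1,fy=2.1,interpolation=cv2.INTER_CUBIC))
print(-c['R'].T@c['t'])
E
```

```text
[523.266  -4.677 404.797] [-0.326  0.237  0.291  1.857 -0.078  1.058  1.719]
vise [(array([317., 203.]), 0.86, array([566.41 ,  -0.412]))]
jaw_handle [(array([315., 166.]), 0.75, array([525.188,  -9.14 ]))]
block [(array([345., 323.]), 0.67, array([717.225,  57.539])), (array([439., 368.]), 0.23, array([767.455, 191.859]))]
mat [(array([572., 190.]), 0.73, array([508.513, 277.28 ]))]
socket [(array([575., 237.]), 0.93, array([561.352, 300.654])), (array([571., 190.]), 0.64, array([508.131, 275.975]))]
[444.166 -17.264 384.051]
```

View pics/c3.png

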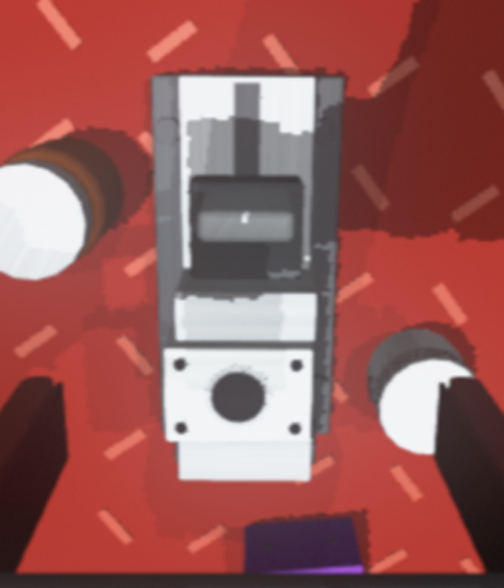

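```bash
python3 - <<'E'
from h import *
np.set_printoptions(precision=1,suppress=True)
c3=np.load('w3.npy',allow_pickle=True).item();c2=np.load('w2.npy',allow_pickle=True).item()
A=lambda u,v:(210+(u+.5)/2.7-.5,80+(v+.5)/2.7-.5)
B=lambda u,v:(200+(u+.5)/2.1-.5,60+(v+.5)/2.1-.5)
for n,a,b in(('bore',(298,440),(238,397)),('b1',(343,370),(297,366)),('b2',(211,437),(179,365)),('b3',(385,443),(295,429)),('b4',(256,508),(181,428)),('hand',(172,243),(245,227))):
    print(n,*tri([ray(c2,A(*a)),ray(c3,B(*b))]),onz(c3,B(*b),115 if n=='hand' else 86))
P=lambda u,v,z:onz(c3,B(u,v),z)
for p,q in(((179,365),(297,366)),((181,428),(295,429))):
    d=P(*q,86)-P(*p,86);print(np.degrees(np.arctan2(d[1],d[0]))-90)
d=P(293,224,115)-P(197,227,115)
print('jar',P(32,222,85),'piston',P(430,405,46))
for u,v in((152,75),(343,75)):print('base corner',P(u,v,22))
for u,v in((178,480),(311,480)):print('fixed far',P(u,v,81))
for u,v in((175,340),(317,340),(176,297),(317,295)):print('mov jaw',P(u,v,81))
E
```

```text
bore [582.9  -1.2  85.8] [np.float64(0.07447454448872419), np.float64(0.07447454448869335)] [582.8  -1.2  86. ]
b1 [564.2  21.4  87.1] [np.float64(0.08628925701575937), np.float64(0.08628925701563567)] [564.7  21.6  86. ]
b2 [572.1 -28.2  85.2] [np.float64(0.19647768270346688), np.float64(0.1964776827034865)] [571.9 -28.3  86. ]
b3 [594.   25.8  86.1] [np.float64(0.15554578520983126), np.float64(0.15554578520980078)] [594.2  25.8  86. ]
b4 [602.  -23.7  84.8] [np.float64(0.01979597095342776), np.float64(0.019795970953559887)] [601.4 -23.7  86. ]
hand [502.4 -10.  110.4] [np.float64(0.6402174134924788), np.float64(0.6402174134925943)] [502.1 -10.2 115. ]
8.25610551729359
8.221276966207824
jar [519.6 -94.7  85. ] piston [591.3  95.   46. ]
base corner [458. -61.  22.]
base corner [444.6  26.1  22. ]
fixed far [630.3 -21.8  81. ]
fixed far [621.   38.1  81. ]
mov jaw [562.8 -31.6  81. ]
mov jaw [553.5  28.6  81. ]
mov jaw [543.6 -33.6  81. ]
mov jaw [533.6  25.   81. ]
```

Request:
carry_out:
  grip: [0, 0, 0, 0, 0, 0, 0, 0]
  dp:
    - [0.002, -0.003, 0]
    - [0, 0, 0]
    - [0, 0, 0]
    - [0, 0, -0.035]
    - [0, 0, -0.035]
    - [0, 0, -0.035]
    - [0, 0, -0.027]
    - [0, 0, 0]
  turn:
    - [0, 0, 0]
    - [0, 0, 0]
    - [0, 0, 0]
    - [0, 0, 0]
    - [0, 0, 0]
    - [0, 0, 0]
    - [0, 0, 0]
    - [0, 0, 0]

```text
t: 6.6
tool_pos: [523.8, -7.7, 269.6]
tool_rot: [-0.078, 0.997, -0.0, -0.003]
force: [-0.9, 0.5, 0.2]
grip_width: 0.31
grip_force: 0.0
```

Request:
carry_out:
  grip: [0, 0, 0, 0, 0, 0, 0, 0]
  dp:
    - [0, 0, 0]
    - [0, 0, 0]
    - [0, 0, 0]
    - [-0.0059, -0.0009, 0]
    - [-0.0059, -0.0009, 0]
    - [-0.0059, -0.0009, 0]
    - [-0.0059, -0.0009, 0]
    - [0, 0, 0]
  turn:
    - [0, 0, 0]
    - [0, 0, 0]
    - [0, 0, 0]
    - [0, 0, 0]
    - [0, 0, 0]
    - [0, 0, 0]
    - [0, 0, 0]
    - [0, 0, 0]

```text
t: 7.4
tool_pos: [501.0, -11.6, 273.1]
tool_rot: [-0.078, 0.997, 0.0, 0.0]
force: [2.5, 0.7, 0.8]
grip_width: 0.005
grip_force: 1.1
```

Request:
carry_out:
  grip: [0, 0, 0, 0, 0, 0]
  dp:
    - [-0.005, -0.0007, 0]
    - [-0.005, -0.0007, 0]
    - [-0.003, -0.0004, 0]
    - [-0.002, 0, 0]
    - [0, 0, 0]
    - [0, 0, 0]
  turn:
    - [0, 0, 0]
    - [0, 0, 0]
    - [0, 0, 0]
    - [0, 0, 0]
    - [0, 0, 0]
    - [0, 0, 0]

```text
t: 8.0
tool_pos: [487.4, -13.4, 272.9]
tool_rot: [-0.078, 0.997, -0.0, 0.001]
force: [8.4, -0.4, -0.3]
grip_width: 0.003
grip_force: 4.0
```

Request:
carry_out:
  grip: [1, 1, 1, 1, 1, 1, 1, 1]
  dp:
    - [0.006, 0.001, 0]
    - [0, 0, 0.03]
    - [0, 0, 0.03]
    - [0.01, 0.002, 0.03]
    - [0.02, 0.003, 0.03]
    - [0.02, 0.003, 0.01]
    - [0, 0, 0]
    - [0, 0, 0]
  turn:
    - [0, 0, 0]
    - [0, 0, 0]
    - [0, 0, 0]
    - [0, 0, 0]
    - [0, 0, 0]
    - [0, 0, 0]
    - [0, 0, 0]
    - [0, 0, 0]

```text
t: 8.8
tool_pos: [541.5, -4.3, 401.1]
tool_rot: [-0.078, 0.997, -0.0, -0.002]
force: [-0.5, -0.6, -0.2]
grip_width: 0.695
grip_force: 0.0
```

```bash
python3 - <<'E'
from h import *
np.set_printoptions(precision=3,suppress=True)
s=sense();print(s['tool_pos'])
c=cam('wrist');save(c,'w4.png')
np.save('w4.npy',dict(c),allow_pickle=True)
for k in('vise','jaw_handle','block','mat','socket'):
    print(k,[(np.round(d['position']),round(d['score'],2),onz(c,d['position'],115 if k=='jaw_handle' else 40 if k=='block' else 0)[:2]) for d in mark_of('wrist',k)[:3]])
print([proj(c,(583,-1.2,86)),proj(c,(473.6,-15.2,115))])
i=cv2.imread('pics/w4.png')[60:340,160:500]
cv2.imwrite('pics/c4.png',cv2.resize(i,None,fx=2.1,fy=2.1,interpolation=cv2.INTER_CUBIC))
E
```

```text
[541.538  -4.327 401.088]
vise [(array([320., 188.]), 0.57, array([563.716,   0.108]))]
jaw_handle [(array([318., 103.]), 0.74, array([471.413, -16.303])), (array([578., 227.]), 0.39, array([533.237, 201.704]))]
block [(array([316., 216.]), 0.93, array([583.164,  -1.205])), (array([348., 311.]), 0.57, array([686.913,  50.219]))]
mat [(array([577., 173.]), 0.71, array([504.095, 273.046]))]
socket [(array([578., 227.]), 0.63, array([563.763, 297.215]))]
[array([315.511, 233.56 ]), array([319.245, 106.267])]
```

View pics/c4.png

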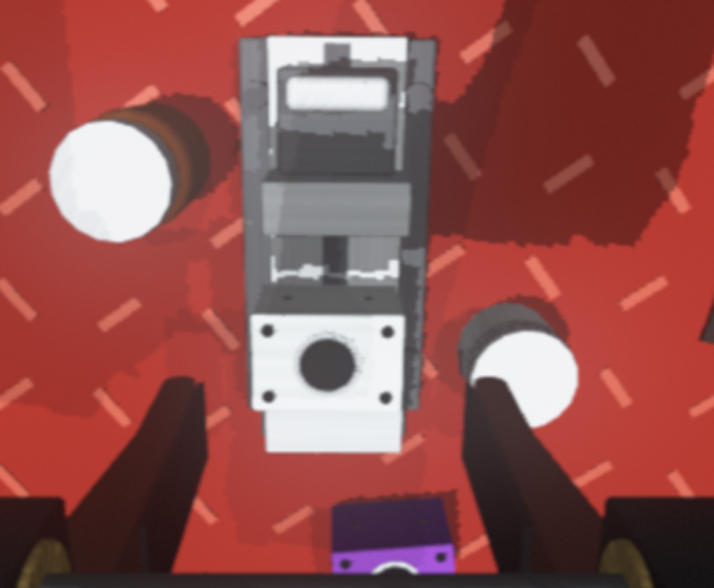

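Request:
carry_out:
  grip: [1, 1, 1, 1, 1, 1, 1, 1]
  dp:
    - [0.02, 0.001, 0]
    - [0.0215, 0.002, 0]
    - [0, 0, -0.03]
    - [0, 0, -0.03]
    - [0, 0, -0.03]
    - [0, 0, -0.015]
    - [0, 0, 0]
    - [0, 0, 0]
  turn:
    - [0, 0, 0]
    - [0, 0, 0]
    - [0, 0, 0]
    - [0, 0, 0]
    - [0, 0, 0]
    - [0, 0, 0]
    - [0, 0, 0]
    - [0, 0, 0]

```text
t: 9.9
tool_pos: [584.1, -1.4, 297.9]
tool_rot: [-0.078, 0.997, -0.0, -0.0]
force: [0.6, 0.4, 0.6]
grip_width: 1.0
grip_force: 0.0
```

Request:
carry_out:
  grip: [1, 1, 1, 1, 1, 1]
  dp:
    - [-0.001, 0, -0.02]
    - [0, 0, -0.02]
    - [0, 0, -0.015]
    - [0, 0, -0.013]
    - [0, 0, 0]
    - [0, 0, 0]
  turn:
    - [0, 0, 0]
    - [0, 0, 0]
    - [0, 0, 0]
    - [0, 0, 0]
    - [0, 0, 0]
    - [0, 0, 0]

```text
t: 10.5
tool_pos: [583.4, -1.3, 230.0]
tool_rot: [-0.078, 0.997, -0.0, 0.0]
force: [0.9, 1.0, 0.3]
grip_width: 1.002
grip_force: 0.0
```

Request:
carry_out:
  grip: [0.6, 0.6, 0.6, 0.6, 0.6, 0.6]
  dp:
    - [0, 0, 0]
    - [0, 0, 0]
    - [0, 0, 0]
    - [0, 0, 0]
    - [0, 0, 0]
    - [0, 0, 0]
  turn:
    - [0, 0, 0]
    - [0, 0, 0]
    - [0, 0, 0]
    - [0, 0, 0]
    - [0, 0, 0]
    - [0, 0, 0]

```text
t: 11.1
tool_pos: [583.3, -1.2, 230.1]
tool_rot: [-0.078, 0.997, 0.0, 0.0]
force: [-0.7, -0.8, 5.4]
grip_width: 0.725
grip_force: 30.0
```

Request:
carry_out:
  grip: [0.4, 0.4, 0.4, 0.4, 0.4, 0.4, 0.4, 0.4]
  dp:
    - [-0.001, 0, 0.003]
    - [-0.001, 0, 0.007]
    - [0, 0, 0.015]
    - [0, 0, 0.02]
    - [0, 0, 0.025]
    - [0, 0, 0.015]
    - [-0.01, 0.025, 0]
    - [-0.01, 0.025, 0]
  turn:
    - [0, 0, 0]
    - [0, 0, 0]
    - [0, 0, 0]
    - [0, 0, 0]
    - [0, 0, 0]
    - [0, 0, 0]
    - [0, 0, 0]
    - [0, 0, 0]

```text
t: 11.9
tool_pos: [561.1, 48.4, 316.4]
tool_rot: [-0.077, 0.997, 0.0, 0.001]
force: [0.4, 0.6, -4.0]
grip_width: 0.728
grip_force: 30.0
```

Request:
carry_out:
  grip: [0.4, 0.4, 0.4, 0.4, 0.4, 0.4, 0.4, 0.4]
  dp:
    - [-0.014, 0.035, 0]
    - [-0.014, 0.035, 0]
    - [-0.014, 0.035, 0]
    - [-0.014, 0.035, 0]
    - [-0.012, 0.03, 0]
    - [-0.009, 0.025, 0]
    - [-0.006, 0.015, 0]
    - [0, 0, 0]
  turn:
    - [0, 0, 0]
    - [0, 0, 0]
    - [0, 0, 0]
    - [0, 0, 0]
    - [0, 0, 0]
    - [0, 0, 0]
    - [0, 0, 0]
    - [0, 0, 0]

```text
t: 12.7
tool_pos: [476.9, 261.3, 315.5]
tool_rot: [-0.08, 0.997, 0.001, 0.0]
force: [-0.2, 1.2, -3.4]
grip_width: 0.73
grip_force: 30.0
```

Request:
carry_out:
  grip: [0.4, 0.4, 0.4, 0.4, 0.4, 0.4, 0.4, 0.4]
  dp:
    - [0, 0, -0.025]
    - [0, 0, -0.03]
    - [0, 0, -0.03]
    - [0, 0, -0.015]
    - [0, 0, -0.01]
    - [0, 0, -0.006]
    - [0, 0, 0]
    - [0, 0, 0]
  turn:
    - [0, 0, 0]
    - [0, 0, 0]
    - [0, 0, 0]
    - [0, 0, 0]
    - [0, 0, 0]
    - [0, 0, 0]
    - [0, 0, 0]
    - [0, 0, 0]

```text
t: 13.5
tool_pos: [478.6, 258.7, 199.5]
tool_rot: [-0.078, 0.997, 0.0, 0.001]
force: [-0.6, 0.0, -3.2]
grip_width: 0.726
grip_force: 30.0
```

```bash
python3 - <<'E'
from h import *
np.set_printoptions(precision=3,suppress=True)
C={n:cam(n) for n in('scene','side')}
print(sense()['tool_pos'],sense()['force'])
s,d=C['scene'],C['side']
a=s['color'][150:240,300:440];b=d['color'][210:340,240:400]
im=np.hstack([cv2.resize(a,(420,270),interpolation=2),cv2.resize(b,(332,270),interpolation=2)])
cv2.imwrite('pics/m.png',im[:,:,::-1])
E
```

```text
[478.478 258.871 199.569] [-0.288  0.276 -3.313]
```

View pics/m.png

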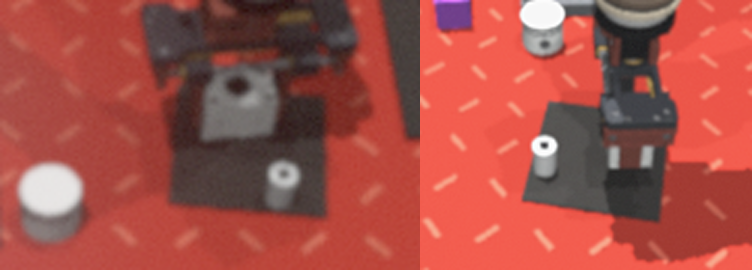

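Request:
carry_out:
  grip: [0.4, 0.4, 0.4, 0.4, 0.4]
  dp:
    - [0, 0, -0.003]
    - [0, 0, -0.002]
    - [0, 0, -0.001]
    - [0, 0, 0]
    - [0, 0, 0]
  turn:
    - [0, 0, 0]
    - [0, 0, 0]
    - [0, 0, 0]
    - [0, 0, 0]
    - [0, 0, 0]

```text
t: 14.1
tool_pos: [478.1, 258.8, 193.1]
tool_rot: [-0.078, 0.997, 0.0, 0.0]
force: [-2.6, -1.4, 5.3]
grip_width: 0.723
grip_force: 30.0
```

Contact with the mat. Release and wait, then rise.

Request:
carry_out:
  grip: [0.8, 0.9, 1, 1, 1, 1, 1, 1]
  dp:
    - [0, 0, 0]
    - [0, 0, 0]
    - [0, 0, 0]
    - [0, 0, 0]
    - [0, 0, 0]
    - [0, 0, 0]
    - [0, 0, 0]
    - [0, 0, 0]
  turn:
    - [0, 0, 0]
    - [0, 0, 0]
    - [0, 0, 0]
    - [0, 0, 0]
    - [0, 0, 0]
    - [0, 0, 0]
    - [0, 0, 0]
    - [0, 0, 0]

```text
t: 14.9
tool_pos: [478.1, 258.8, 192.7]
tool_rot: [-0.078, 0.997, 0.0, 0.0]
force: [0.4, 0.3, 0.0]
grip_width: 0.998
grip_force: 0.0
```

Request:
carry_out:
  grip: [1, 1, 1, 1, 1, 1, 1]
  dp:
    - [0, 0, 0.01]
    - [0, 0, 0.02]
    - [0, 0, 0.03]
    - [0, 0, 0.04]
    - [-0.02, 0, 0.04]
    - [-0.02, 0, 0.01]
    - [0, 0, 0]
  turn:
    - [0, 0, 0]
    - [0, 0, 0]
    - [0, 0, 0]
    - [0, 0, 0]
    - [0, 0, 0]
    - [0, 0, 0]
    - [0, 0, 0]

```text
t: 15.6
tool_pos: [436.8, 259.1, 345.4]
tool_rot: [-0.079, 0.997, 0.001, 0.001]
force: [0.4, -0.4, 0.2]
grip_width: 1.0
grip_force: 0.0
```

```bash
python3 - <<'E'
from h import *
np.set_printoptions(precision=3,suppress=True)
s=sense();print(s['tool_pos'],s['grip_width'],s['joint_positions'])
c=cam('wrist');save(c,'w5.png')
np.save('w5.npy',dict(c),allow_pickle=True)
for k in('block','mat','socket'):
    print(k,[(np.round(d['position']),round(d['score'],2),onz(c,d['position'],3)[:2]) for d in mark_of('wrist',k)[:3]])
for d in masks_of('wrist','mat')[:2]:
    m=np.argwhere(d['mask'])[:,::-1].astype(np.float32)
    r=cv2.minAreaRect(np.array([onz(c,p,3)[:2] for p in m],np.float32));print(r)
u=proj(c,(478,259,49));print(u)
E
```

```text
[436.757 259.111 345.385] 0.999773677875381 [-0.806  0.275  0.211  1.959 -0.074  0.911  1.171]
block [(array([312., 218.]), 0.55, array([476.157, 258.748]))]
mat [(array([594., 167.]), 0.86, array([387.028, 506.838]))]
socket [(array([334., 297.]), 0.82, array([558.402, 295.218]))]
((506.2042541503906, 272.62347412109375), (141.52584838867188, 141.77981567382812), 86.90679931640625)
[310.516 238.992]
```

View pics/w5.png

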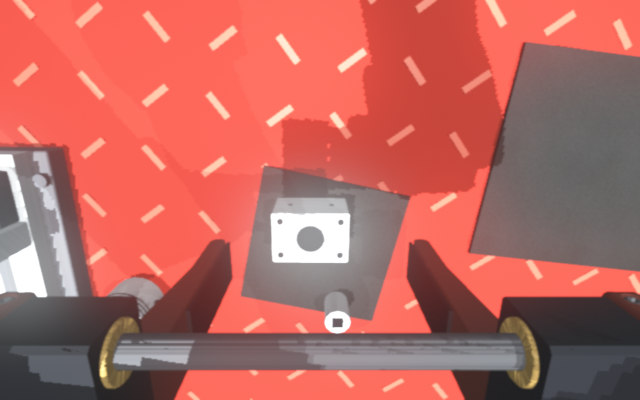

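Request:
carry_out:
  grip: [1, 1, 1, 1, 1, 1, 1, 1]
  dp:
    - [0.02, 0, 0]
    - [0.021, 0, 0]
    - [0, 0, 0]
    - [0, 0, 0]
    - [0, 0, 0]
    - [0, 0, 0]
    - [0, 0, 0]
    - [0, 0, 0]
  turn:
    - [0, 0, -7.5]
    - [0, 0, -7.5]
    - [0, 0, -7.5]
    - [0, 0, -7.5]
    - [0, 0, -7.5]
    - [0, 0, -7.5]
    - [0, 0, -7.5]
    - [0, 0, -7.5]

```text
t: 16.65
tool_pos: [479.6, 258.5, 341.5]
tool_rot: [0.434, 0.901, -0.001, -0.0]
force: [0.1, 0.7, -0.4]
grip_width: 1.002
grip_force: 0.0
```

Request:
carry_out:
  grip: [1, 1, 1, 1, 1, 1, 1, 1]
  dp:
    - [0, 0, 0]
    - [0, 0, 0]
    - [0, 0, -0.02]
    - [0, 0, -0.03]
    - [0, 0, -0.03]
    - [0, 0, -0.01]
    - [0, 0, 0]
    - [0, 0, 0]
  turn:
    - [0, 0, -7.5]
    - [0, 0, -7.5]
    - [0, 0, -7.5]
    - [0, 0, -7.5]
    - [0, 0, 0]
    - [0, 0, 0]
    - [0, 0, 0]
    - [0, 0, 0]

```text
t: 17.45
tool_pos: [479.8, 258.6, 253.1]
tool_rot: [0.65, 0.76, 0.0, 0.0]
force: [-0.2, -0.1, -0.5]
grip_width: 1.001
grip_force: 0.0
```

Request:
carry_out:
  grip: [1, 1, 1, 1, 1, 1]
  dp:
    - [-0.0015, 0, -0.02]
    - [0, 0, -0.02]
    - [0, 0, -0.012]
    - [0, 0, -0.008]
    - [0, 0, 0]
    - [0, 0, 0]
  turn:
    - [0, 0, 0]
    - [0, 0, 0]
    - [0, 0, 0]
    - [0, 0, 0]
    - [0, 0, 0]
    - [0, 0, 0]

```text
t: 18.05
tool_pos: [478.0, 258.8, 193.3]
tool_rot: [0.65, 0.76, 0.0, 0.0]
force: [-0.2, 0.9, 0.4]
grip_width: 1.001
grip_force: 0.0
```

Request:
carry_out:
  grip: [0.8, 0.6, 0.4, 0.3, 0.3, 0.3, 0.3, 0.3]
  dp:
    - [0, 0, 0]
    - [0, 0, 0]
    - [0, 0, 0]
    - [0, 0, 0]
    - [0, 0, 0]
    - [0, 0, 0]
    - [0, 0, 0]
    - [0, 0, 0]
  turn:
    - [0, 0, 0]
    - [0, 0, 0]
    - [0, 0, 0]
    - [0, 0, 0]
    - [0, 0, 0]
    - [0, 0, 0]
    - [0, 0, 0]
    - [0, 0, 0]

```text
t: 18.85
tool_pos: [477.3, 258.7, 192.6]
tool_rot: [0.65, 0.76, -0.0, -0.0]
force: [-3.1, -0.5, 2.4]
grip_width: 0.498
grip_force: 30.0
```

Request:
carry_out:
  grip: [0.3, 0.3, 0.3, 0.3, 0.3, 0.3, 0.3, 0.3]
  dp:
    - [0, 0, 0.005]
    - [0, 0, 0.015]
    - [0, 0, 0.03]
    - [0, 0, 0.035]
    - [0, 0, 0.03]
    - [0, 0, 0.01]
    - [0, 0, 0]
    - [0, 0, 0]
  turn:
    - [0, 0, 0]
    - [0, 0, 0]
    - [0, 0, 0]
    - [0, 0, 6]
    - [0, 0, 7.5]
    - [0, 0, 7.5]
    - [0, 0, 7.5]
    - [0, 0, 7.5]

```text
t: 19.65
tool_pos: [477.7, 258.6, 319.4]
tool_rot: [0.381, 0.925, 0.001, 0.001]
force: [1.4, -0.2, -3.8]
grip_width: 0.498
grip_force: 30.0
```

Request:
carry_out:
  grip: [0.3, 0.3, 0.3, 0.3, 0.3, 0.3, 0.3, 0.3]
  dp:
    - [0.005, -0.015, 0]
    - [0.01, -0.03, 0]
    - [0.01, -0.03, 0]
    - [0.01, -0.03, 0]
    - [0.01, -0.03, 0]
    - [0.01, -0.03, 0]
    - [0.01, -0.03, 0]
    - [0.005, -0.015, 0]
  turn:
    - [0, 0, 7.5]
    - [0, 0, 7.5]
    - [0, 0, 7.5]
    - [0, 0, 7.5]
    - [0, 0, 7.5]
    - [0, 0, 7.5]
    - [0, 0, 7.5]
    - [0, 0, 1.5]

```text
t: 20.45
tool_pos: [548.2, 45.1, 318.8]
tool_rot: [-0.078, 0.997, -0.001, 0.001]
force: [0.1, 0.1, -2.9]
grip_width: 0.5
grip_force: 30.0
```

Request:
carry_out:
  grip: [0.3, 0.3, 0.3, 0.3, 0.3]
  dp:
    - [0.008, -0.02, 0]
    - [0.007, -0.02, 0]
    - [0.005, -0.01, 0]
    - [0, 0, 0]
    - [0, 0, 0]
  turn:
    - [0, 0, 0]
    - [0, 0, 0]
    - [0, 0, 0]
    - [0, 0, 0]
    - [0, 0, 0]

```text
t: 20.95
tool_pos: [567.4, -0.5, 317.8]
tool_rot: [-0.078, 0.997, 0.0, -0.0]
force: [-0.1, 1.0, -3.4]
grip_width: 0.499
grip_force: 30.0
```

Request:
carry_out:
  grip: [0.3, 0.3, 0.3, 0.3, 0.3, 0.3, 0.3]
  dp:
    - [0, -0.001, -0.02]
    - [0, 0, -0.02]
    - [0, 0, -0.01]
    - [0, 0, -0.008]
    - [0, 0, -0.006]
    - [0, 0, 0]
    - [0, 0, 0]
  turn:
    - [0, 0, 0]
    - [0, 0, 0]
    - [0, 0, 0]
    - [0, 0, 0]
    - [0, 0, 0]
    - [0, 0, 0]
    - [0, 0, 0]

```text
t: 21.65
tool_pos: [567.8, -2.2, 254.1]
tool_rot: [-0.078, 0.997, 0.0, 0.0]
force: [-0.3, 0.4, -3.3]
grip_width: 0.502
grip_force: 30.0
```

```bash
python3 - <<'E'
from h import *
c=cam('wrist');save(c,'w6.png');print(c and sense()['tool_pos'])
i=c['color'][100:330,210:420,::-1];cv2.imwrite('pics/c6.png',cv2.resize(i,None,fx=2.6,fy=2.6,interpolation=2))
E
```

```text
[567.85835482  -2.24199176 254.20294046]
```

View pics/c6.png

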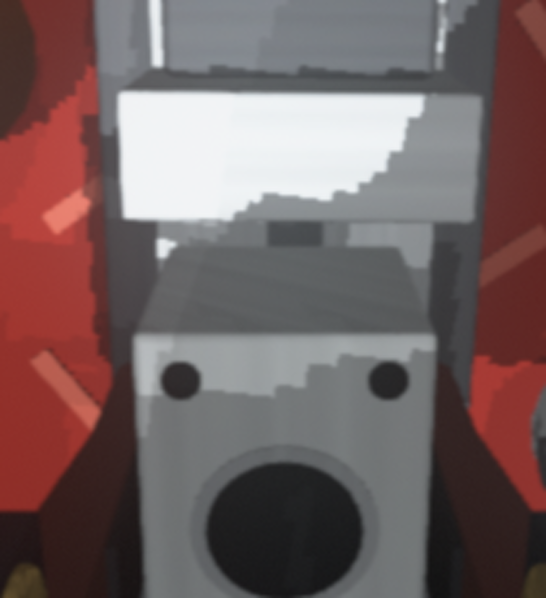

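Request:
carry_out:
  grip: [0.3, 0.3, 0.3, 0.3, 0.3, 0.3, 0.3]
  dp:
    - [-0.0005, 0.0025, 0]
    - [0, 0, -0.01]
    - [0, 0, -0.007]
    - [0, 0, -0.004]
    - [0, 0, -0.002]
    - [0, 0, -0.001]
    - [0, 0, 0]
  turn:
    - [0, 0, 0]
    - [0, 0, 0]
    - [0, 0, 0]
    - [0, 0, 0]
    - [0, 0, 0]
    - [0, 0, 0]
    - [0, 0, 0]

```text
t: 22.4
tool_pos: [567.1, 0.1, 229.7]
tool_rot: [-0.078, 0.997, 0.0, 0.0]
force: [-0.4, 0.6, -3.7]
grip_width: 0.5
grip_force: 30.0
```

Request:
carry_out:
  grip: [0.3, 0.3, 0.3]
  dp:
    - [0, 0, -0.001]
    - [0, 0, 0]
    - [0, 0, 0]
  turn:
    - [0, 0, 0]
    - [0, 0, 0]
    - [0, 0, 0]

```text
t: 22.7
tool_pos: [567.2, 0.1, 229.6]
tool_rot: [-0.078, 0.997, 0.0, 0.0]
force: [-3.8, -0.2, 6.3]
grip_width: 0.5
grip_force: 30.0
```

Request:
carry_out:
  grip: [0.6, 0.7, 0.8, 0.8, 0.8, 0.8, 0.8, 0.8]
  dp:
    - [0, 0, 0]
    - [0, 0, 0]
    - [0, 0, 0]
    - [0, 0, 0]
    - [0, 0, 0.01]
    - [0, 0, 0.03]
    - [0, 0, 0.04]
    - [0, 0, 0.03]
  turn:
    - [0, 0, 0]
    - [0, 0, 0]
    - [0, 0, 0]
    - [0, 0, 0]
    - [0, 0, 0]
    - [0, 0, 0]
    - [0, 0, 0]
    - [0, 0, 0]

```text
t: 23.5
tool_pos: [567.3, 0.1, 341.4]
tool_rot: [-0.078, 0.997, -0.0, 0.001]
force: [0.4, 0.3, 0.1]
grip_width: 0.804
grip_force: 0.0
```

Request:
carry_out:
  grip: [0, 0, 0, 0, 0, 0, 0, 0]
  dp:
    - [-0.02, -0.003, 0]
    - [-0.03, -0.005, 0]
    - [-0.03, -0.005, 0]
    - [-0.025, -0.004, 0]
    - [-0.014, -0.002, 0]
    - [0, 0, 0]
    - [0, 0, 0]
    - [0, 0, 0]
  turn:
    - [0, 0, 0]
    - [0, 0, 0]
    - [0, 0, 0]
    - [0, 0, 0]
    - [0, 0, 0]
    - [0, 0, 0]
    - [0, 0, 0]
    - [0, 0, 0]

```text
t: 24.3
tool_pos: [449.3, -18.5, 338.9]
tool_rot: [-0.078, 0.997, -0.0, 0.001]
force: [0.5, -0.3, 0.0]
grip_width: 0.11
grip_force: 0.0
```

```bash
python3 - <<'E'
from h import *
c=cam('wrist');print(sense()['tool_pos'])
C=cam('scene');D=cam('side')
for n,c in(('scene',C),('side',D)):
  for k in ('block','jaw_handle'):
    print(n,k,[(np.round(d['position']),round(d['score'],2),onz(c,d['position'],40 if k=='block' else 115)[:2].round()) for d in mark_of(n,k)[:3]])
a=C['color'][150:240,240:340];b=D['color'][160:250,270:370]
cv2.imwrite('pics/e.png',cv2.resize(np.hstack([a,b]),None,fx=4,fy=4,interpolation=2)[:,:,::-1])
E
```

```text
[449.17436464 -18.46475605 338.72285054]
scene block [(array([299., 262.]), 0.77, array([734.,  64.])), (array([280., 203.]), 0.73, array([560.,  -2.]))]
scene jaw_handle [(array([275., 157.]), 0.73, array([467., -20.])), (array([391., 216.]), 0.29, array([641., 275.]))]
side block [(array([312., 197.]), 0.74, array([566.,   3.])), (array([256., 214.]), 0.61, array([702.,  93.])), (array([346., 153.]), 0.43, array([ 485., -251.]))]
side jaw_handle [(array([347., 173.]), 0.87, array([476., -15.])), (array([334., 189.]), 0.26, array([505.,  62.]))]
```

View pics/e.png

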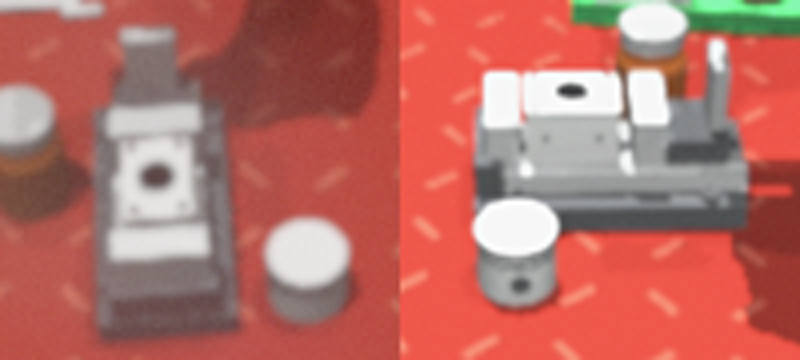

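Request:
carry_out:
  grip: [0, 0, 0, 0, 0, 0, 0, 0]
  dp:
    - [0, 0, -0.03]
    - [0, 0, -0.025]
    - [0, 0, -0.011]
    - [0, 0, 0]
    - [0, 0, 0]
    - [0.005, 0.0007, 0]
    - [0.004, 0.0006, 0]
    - [0, 0, 0]
  turn:
    - [0, 0, 0]
    - [0, 0, 0]
    - [0, 0, 0]
    - [0, 0, 0]
    - [0, 0, 0]
    - [0, 0, 0]
    - [0, 0, 0]
    - [0, 0, 0]

```text
t: 25.45
tool_pos: [457.6, -17.4, 273.2]
tool_rot: [-0.078, 0.997, 0.0, 0.0]
force: [-1.1, 0.3, 1.5]
grip_width: 0.008
grip_force: 0.6
```

Request:
carry_out:
  grip: [0, 0, 0, 0, 0, 0]
  dp:
    - [0.003, 0.0004, 0]
    - [0.003, 0.0004, 0]
    - [0.002, 0.0003, 0]
    - [0.001, 0.0002, 0]
    - [0, 0, 0]
    - [0, 0, 0]
  turn:
    - [0, 0, 0]
    - [0, 0, 0]
    - [0, 0, 0]
    - [0, 0, 0]
    - [0, 0, 0]
    - [0, 0, 0]

```text
t: 26.05
tool_pos: [465.6, -16.2, 272.5]
tool_rot: [-0.078, 0.997, 0.0, -0.001]
force: [-6.2, -2.4, 5.8]
grip_width: 0.007
grip_force: 3.0
```

Request:
carry_out:
  grip: [0, 0, 0, 0, 0]
  dp:
    - [0.001, 0.0001, 0]
    - [0.001, 0.0002, 0]
    - [0.001, 0.0001, 0]
    - [0, 0, 0]
    - [0, 0, 0]
  turn:
    - [0, 0, 0]
    - [0, 0, 0]
    - [0, 0, 0]
    - [0, 0, 0]
    - [0, 0, 0]

```text
t: 26.55
tool_pos: [467.1, -16.1, 272.2]
tool_rot: [-0.078, 0.997, 0.0, -0.003]
force: [-13.2, -1.5, 10.4]
grip_width: 0.007
grip_force: 6.3
```

Request:
carry_out:
  grip: [0, 0, 0, 0, 0]
  dp:
    - [0.001, 0.0001, 0]
    - [0.001, 0.0002, 0]
    - [0, 0, 0]
    - [0, 0, 0]
    - [0, 0, 0]
  turn:
    - [0, 0, 0]
    - [0, 0, 0]
    - [0, 0, 0]
    - [0, 0, 0]
    - [0, 0, 0]

```text
t: 27.05
tool_pos: [467.8, -16.1, 271.9]
tool_rot: [-0.078, 0.997, 0.0, -0.005]
force: [-17.3, -2.2, 15.0]
grip_width: 0.008
grip_force: 9.4
```

Request:
carry_out:
  grip: [0, 0, 0, 0, 0, 0, 0, 0]
  dp:
    - [-0.006, -0.001, 0]
    - [-0.006, -0.001, 0]
    - [0, 0, 0.04]
    - [0, 0, 0.04]
    - [0.035, 0.005, 0.04]
    - [0.035, 0.005, 0]
    - [0.02, 0.003, 0]
    - [0, 0, 0]
  turn:
    - [0, 0, 0]
    - [0, 0, 0]
    - [0, 0, 0]
    - [0, 0, 0]
    - [0, 0, 0]
    - [0, 0, 0]
    - [0, 0, 0]
    - [0, 0, 0]

```text
t: 27.85
tool_pos: [549.1, -3.8, 390.3]
tool_rot: [-0.079, 0.997, -0.0, 0.001]
force: [0.6, 0.3, -0.7]
grip_width: 0.005
grip_force: 0.0
```

```bash
python3 - <<'E'
from h import *
np.set_printoptions(precision=1,suppress=True)
c=cam('wrist');print(sense()['tool_pos']);np.save('w7.npy',dict(c),allow_pickle=True);save(c,'w7.png')
for k in ('block','jaw_handle'): print(k,[(d['position'],round(d['score'],2),onz(c,d['position'],40 if k=='block' else 115)[:2]) for d in mark_of('wrist',k)[:3]])
i=c['color'][40:300,210:430,::-1];cv2.imwrite('pics/c7.png',cv2.resize(i,None,fx=2.3,fy=2.3,interpolation=2))
O=np.array([564.9,-1.5]);u=np.array([.989,.148])
print(proj(c,[*(O+40*u),81]),proj(c,[*(O+8*u),86]))
E
```

```text
[547.5  -4.4 389.8]
block [([318.8, 200.2], 0.66, array([572.8,  -0.7]))]
jaw_handle [([318.9, 109.8], 0.81, array([484.9, -14.6]))]
[318.9 249. ] [319.2 216.8]
```

View pics/c7.png

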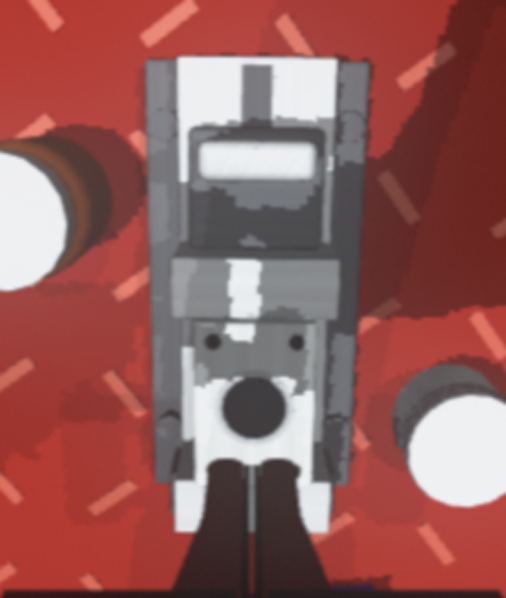

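```bash
python3 -c "
from rig import *
print(job_done())"
```

```text
the job is handed in; nothing more can be done
None
```

I've handed the job in: the last wrist view shows the block turned a quarter on the vise bed, its centre about 8 mm along x, and the jaw shut on its short ends at about 18–19 mm. The verdict wasn't returned, and I viewed 11 pictures, one over the limit of 10.

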